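Open the gate of a tool tote and hold it wide

TASK

The recovered tools in the mesh tote are about to be taken out for listing, so open its sprung gate and keep it open: squeeze the round-headed catch fully together first, then the flat-headed catch in the same way, then take the gate's upright post, pull the gate out past its stiff point and swing it wide open, about square to the tote's front. Finish while still holding the gate still by its post in the wide-open position, because it swings back if let go, and leave the tools lying around and in the tote where they are.

Things in the scene. Friction and masses are not known exactly. Their poses are not given: they have to be found in the camera images.
- tote: Low open-topped wire-mesh tool tote, dark steel, fixed to the table, 300 mm wide, 190 deep, 130 high. Origin: on the table under the middle of its gated front face. x points from that face into the tote (-x is outward, where the gate opens to), y along the face towards the hinge, z up. A flat beam 50 mm wide along the top of the front carries both catches.
- gate (a joint): Angle of the mesh gate in the tote's front: 0 closed, grows as its free end swings outward about the vertical hinge (clockwise from above), stop at 1.57 rad, square to the front. A light spring pulls it shut (about 2 N at the post when wide). From 0.5 to 0.75 rad it must be pulled over a sprung-ball detent (3 to 5 N at the post). Let go when wide, it swings shut.
- hinge_top (a point): Point on the gate's vertical hinge axis, 130 mm above the table, 6 mm outward of the tote's front face and 105 mm from its middle; stays put. Its axes turn with the gate.
- post_mid (a point): Where to grip the gate's post: upright, black, round, 20 mm diameter, on a bracket outside the gate near its free end, 207 mm from the hinge axis. Closed, it is 60 mm outward of the tote's front face and 95 mm from its middle, away from the hinge. Bracket top is at 128 mm, this point at 158 mm, post top at 180 mm above the table. The post may turn within the fingers.
- round_mid (a point): The round-headed catch: two upright round black heads, 18 mm diameter, 36 mm between centres along y, 54 mm over their outer faces, on a thin plate on the front beam. This point: half-way between the two heads before squeezing, 153 mm above the table, heads' tops 17 mm higher; axes as the tote's. The catches are 104 mm apart along the beam; which is nearer the hinge varies. Squeeze the heads together along y.
- round_slide (a joint): Travel of the round-headed catch's sliding head (the one farther from the hinge) towards its fixed head (the one nearer the hinge): 0 to 0.002 m at first, 0.014 m fully squeezed (outer faces then 40 mm apart). It needs about 6 N and stays where it is left. Until squeezed at least 10 mm, its steel bolt stands outside a pin on the gate and blocks the gate.
- flat_mid (a point): The flat-headed catch: two upright flat black paddles, 40 mm along x, 12 mm thick, 42 mm between centres along y, 54 mm over their outer faces, on a thin plate on the front beam. This point: half-way between the two heads before squeezing, 153 mm above the table, heads' tops 17 mm higher; axes as the tote's. The catches are 104 mm apart along the beam; which is nearer the hinge varies. Squeeze the heads together along y.
- flat_slide (a joint): Travel of the flat-headed catch's sliding head (the one farther from the hinge) towards its fixed head (the one nearer the hinge): 0 to 0.002 m at first, 0.014 m fully squeezed (outer faces then 40 mm apart). It needs about 6 N and stays where it is left. Until squeezed at least 10 mm, its steel bolt stands outside a pin on the gate and blocks the gate.
- drill: Bystander, to be left alone: cordless drill lying on its side in the tote. Origin near the middle of its underside.
- spanner: Bystander, to be left alone: flat open-ended spanner, 150 mm, 6 mm thick, lying on the table in front of the tote under the gate's swing (the gate passes over it). Origin near the middle of its underside.
- padlock: Bystander, to be left alone: brass padlock on the table beside the hinge. Origin near the middle of its underside.
- hammer: Bystander, to be left alone: hammer. Origin near the middle of its underside.
- screwdriver: Bystander, to be left alone: screwdriver. Origin near the middle of its underside.
- tape: Bystander, to be left alone: tape measure, 68 mm wide, 34 mm high. Origin near the middle of its underside.
- torch: Bystander, to be left alone: black torch, 140 mm long. Origin near the middle of its underside.

How it is judged:
By the outcome, as a careful person would: the job done as asked, in the order asked, and still so for the second after the job is handed in, while the arm keeps its last pose, push and grip.
It also fails if it takes over 58 s, if anything falls off the work surface, if the arm or the gripper's body presses on something with over 40 N, if the wrist force passes 120 N, or if a joint passes its speed limit or range.

ROBOT

A 6-joint arm with a two-finger parallel gripper is mounted at the origin on the work surface. World frame = base frame: x ahead of the robot, y to its left, z up, the work surface at z = 0. Lengths are in m, angles in rad, forces in N, time in s.
With the tool pointing down it reaches from about 0.3 to 0.775 m from the base axis. Payload 14.6 kg.
Tool frame: the origin (TCP) lies on the centre line of the jaws, within the pads' length; the fingertips stand 19 mm ahead of it and the grasp point (between the pads) is the TCP; y points along the fingers, x is the direction in which the jaws open and shut, and the axes are right-handed (so a half turn about y gives the same grasp; the last joint's range is limited). The gripper opens to 94 mm and grips with 3 to 60 N. Pads are 16 mm wide; open, the fingers measure 119 mm over their backs; the gripper's body (75 mm by 177 mm) begins 78 mm behind the grasp point.
Start: joints at [-1.186, 0.3, 1.521, -0, 1.321, -0.067], TCP at [0.24, -0.495, 0.224] pointing down, gripper open.
Joint ranges: [-3.03, 3.03], [-0.79, 2.21], [0.23, 2.52], [-1.04, 4.18], [0, 3.07], [-2.55, 2.55]. Speed limits (rad/s): [2.22, 2.22, 2.57, 3.14, 3.14, 3.14].

INTERFACE

Orientations are given as [roll, pitch, yaw] about the fixed x, y, z axes, in that order (R = Rz(yaw) Ry(pitch) Rx(roll)).
In Python, from station import get_obs, cams, workorder gives the robot as it stands.
- The arm moves only by the shell command python3 -m handwheel 'ROWS' [FORCE]. ROWS is JSON, a list of rows, each an object of numbers: "fingers": the opening, from -1 (shut) to 1 (fully open); "x", "y", "z": the shift along the tool's x, y, z in m; "spin": the turn about the tool's y in degrees. In form: [{"fingers": .., "x": .., "y": .., "z": .., "spin": ..}, ...]. A call has exactly 10 rows; each row is the pose to reach, as a shift and turn from the pose commanded when the call began, along the tool's axes at that moment; what a row does not reach only later rows make up. A row lasts 1/10 s, in which the tool goes at most 50 mm and 8.59 degrees, less where a joint would pass 70% of its speed; a pose out of reach is approached as far as the arm can. A call with a gripper value outside its range is refused whole. The fingers move at their own pace and stop on an object; FORCE is the grip in N (left out, the last holds). Time passes only in rows, so rows that repeat a pose let the fingers close, or fill a call up. It gives the time, the measured TCP pose, the force and the opening at its end, in the units of the state.
- get_obs(): the state, without advancing time (a new reading comes with each control period).
- cams.camera(name): name is "scene" or "top"; returns (picture, depth): 400x640x3 uint8, red, green, blue; 400x640 float32, m along the optical axis (not along the pixel's ray), 0 where there is no reading.
- cams.get_calibration(name): a dict with "fx", "fy", "cx", "cy" (pixels), "view" (4x4, takes a point from world to camera coordinates). Camera axes: x right, y down, z forward; pixel columns grow to the right and rows downward; lengths in m; the calibration is good to about 2 mm. A picture is of the moment at which its call begins. get_calibration takes no time and is no camera call.
- workorder.hand_in(): hands the job in, once; it reports no verdict.
The state is a dict: "time_s": time; "qpos": joint angles; "joint_vel": joint speeds; "tau": joint torques, N m; "ee_pos": TCP position; "eef_rot": TCP orientation; "force": force on the tool from outside, world axes, zero at the start; "moment": the same for the moment, N m; "grip_width": finger opening in m.
Only numpy, scipy, OpenCV 4.12 (cv2) and the standard library are available. Lean on these libraries where they do the work, as an engineer would, in place of code of your own. Each camera call takes 0.05 s, during which the arm holds its last target. There are 200 camera calls.

## Working session

There is one attempt and no reset: what is moved stays moved. The work goes in short steps, Python scripts to look and compute and a shell command to move; the robot and the scene stay as the last step left them, time stands still between calls to the robot, and variables do not carry over. Pictures are saved under pics/ and viewed, about 8 in all and at most 12, crops included, and the job is handed in when it is done.

```bash
mkdir -p pics; ls
python3 - <<'E'
from station import get_obs, cams
import cv2,numpy as np
o=get_obs();print(o)
for n in("scene","top"):
    p,d=cams.camera(n);cv2.imwrite(f"pics/{n}0.png",p[:,:,::-1]);np.savez(f"pics/{n}0.npz",p=p,d=d)
    print(n,cams.get_calibration(n))
E
```

```text
pics
{'time_s': 0.0, 'qpos': array([-1.18559986e+00,  3.00443279e-01,  1.52157499e+00,  2.99108498e-05,
        1.32071458e+00, -6.66103627e-02]), 'joint_vel': array([ 0.00078162, -0.00080514, -0.00161662, -0.00127192, -0.0019656 ,
        0.00027338]), 'tau': array([-6.95366889e-04, -5.31808126e+01, -3.52742708e+01,  7.08305743e-02,
        2.44302111e-02, -7.99634245e-05]), 'ee_pos': array([ 0.24003315, -0.49458867,  0.22390416]), 'eef_rot': array([-1.57069153e+00,  1.13574159e-03, -1.11899686e+00]), 'force': array([ 0.0207245 , -0.39760937,  0.41335989]), 'moment': array([-0.04204319, -0.03175764,  0.03334715]), 'grip_width': 0.0940886610609323}
scene {'fx': 478.02161643517826, 'fy': 478.02161643517826, 'cx': 321.80500846431414, 'cy': 199.14844295747343, 'view': array([[ 0.46401161,  0.88580833, -0.00606791, -0.28850326],
       [ 0.75371939, -0.39840003, -0.52267055, -0.34976803],
       [-0.46540338,  0.2379517 , -0.85251316,  1.73666369],
       [ 0.        ,  0.        ,  0.        ,  1.        ]])}
top {'fx': 416.03551643462407, 'fy': 416.03551643462407, 'cx': 316.6210951295799, 'cy': 192.0697679799542, 'view': array([[-0.02684715, -0.99952358, -0.01522658,  0.03500207],
       [-0.99252018,  0.02846753, -0.11871516,  0.57529542],
       [ 0.11909206,  0.01192552, -0.99281159,  1.49327734],
       [ 0.        ,  0.        ,  0.        ,  1.        ]])}
```

View pics/scene0.png

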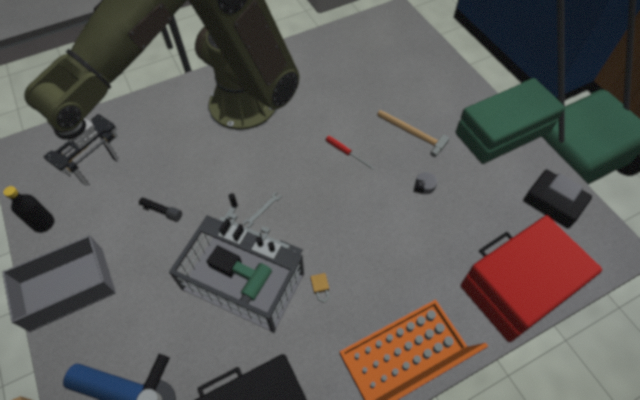

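View pics/top0.png

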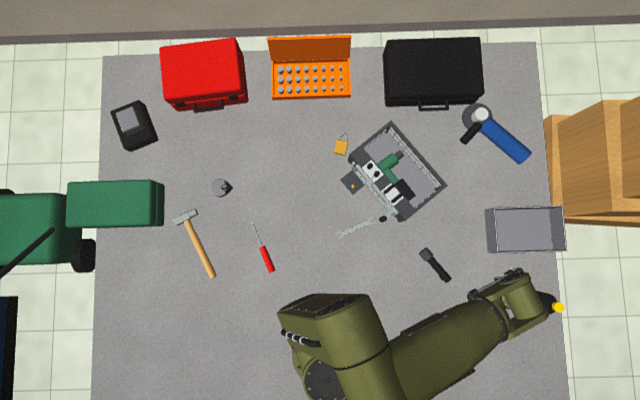

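The scene shows the tote at about (240,270), with the post at (233,200) and the catches at (232,228) and (268,243). In the top view, the catches are at (372,172) and (392,195), the post is at (382,218), and the padlock marks the hinge end.

```bash
cat > h.py <<'E'
import numpy as np,cv2
from station import cams
def world(n,u,v,d):
    c=cams.get_calibration(n);V=c['view']
    pc=np.stack([(u-c['cx'])/c['fx']*d,(v-c['cy'])/c['fy']*d,d],-1)
    return (pc-V[:3,3])@V[:3,:3]
def atz(n,u,v,z):
    c=cams.get_calibration(n);V=c['view'];R=V[:3,:3]
    r=R.T@np.array([(u-c['cx'])/c['fx'],(v-c['cy'])/c['fy'],1]);o=-R.T@V[:3,3]
    return o+r*(z-o[2])/r[2]
def proj(n,P):
    c=cams.get_calibration(n);V=c['view'];p=V[:3,:3]@np.asarray(P)+V[:3,3]
    return np.array([c['fx']*p[0]/p[2]+c['cx'],c['fy']*p[1]/p[2]+c['cy']])
def cloud(n,p,d):
    v,u=np.mgrid[:400,:640];return world(n,u,v,d)
E
python3 - <<'E'
from h import *
a=[]
for n,(x,y,w,h) in (("top",(320,110,140,125)),("scene",(160,185,150,150))):
    z=np.load(f"pics/{n}0.npz");p=z['p'];W=cloud(n,p,z['d']);
    c=cv2.resize(p[y:y+h,x:x+w],None,fx=5 if n=="top" else 4,fy=5 if n=="top" else 4,interpolation=cv2.INTER_CUBIC)
    cv2.imwrite(f"pics/{n}0c.png",cv2.resize(c,None,fx=.99,fy=.99)[:,:,::-1] if 0 else c[:600,:,::-1])
    sub=W[y:y+h,x:x+w]; 
    m=(sub[...,2]>.15)&(sub[...,2]<.2)&(z['d'][y:y+h,x:x+w]>0)
    k,l,s,cen=cv2.connectedComponentsWithStats(m.astype(np.uint8))
    for i in range(1,k):
        if s[i,4]>3:print(n,cen[i]+[x,y],s[i,4],np.median(sub[l==i],0).round(4))
    m=(sub[...,2]>.12)&(sub[...,2]<.14);q=sub[m][:,:2].astype(np.float32)
    print(n,"rim",len(q),cv2.minAreaRect(q))
E
```

```text
top [369.59259259 165.7037037 ] 27 [ 0.6432 -0.164   0.1684]
top [376.25925926 173.74074074] 27 [ 0.6155 -0.1837  0.1691]
top [368.8 184. ] 5 [ 0.5845 -0.1607  0.152 ]
top [388.93478261 188.65217391] 46 [ 0.5636 -0.2248  0.1699]
top [396.8  197.84] 50 [ 0.5323 -0.2487  0.1712]
top [387.5        206.83333333] 6 [ 0.5044 -0.2195  0.1524]
top [383.02941176 218.70588235] 34 [ 0.4633 -0.1987  0.1803]
top rim 1938 ((0.6141626834869385, -0.2384788691997528), (0.3005334734916687, 0.26113641262054443), 37.63924026489258)
scene [231.68571429 198.4       ] 70 [ 0.4743 -0.2023  0.1747]
scene [224.01980198 225.98019802] 101 [ 0.5422 -0.2526  0.1678]
scene [237.27722772 231.46534653] 101 [ 0.573  -0.2276  0.1667]
scene [258.88 240.84] 50 [ 0.6262 -0.188   0.1678]
scene [270.58490566 245.88679245] 53 [ 0.653  -0.1666  0.1672]
scene rim 3047 ((0.6193920373916626, -0.24129748344421387), (0.3039417862892151, 0.2549489140510559), 37.37959289550781)
```

View pics/top0c.png

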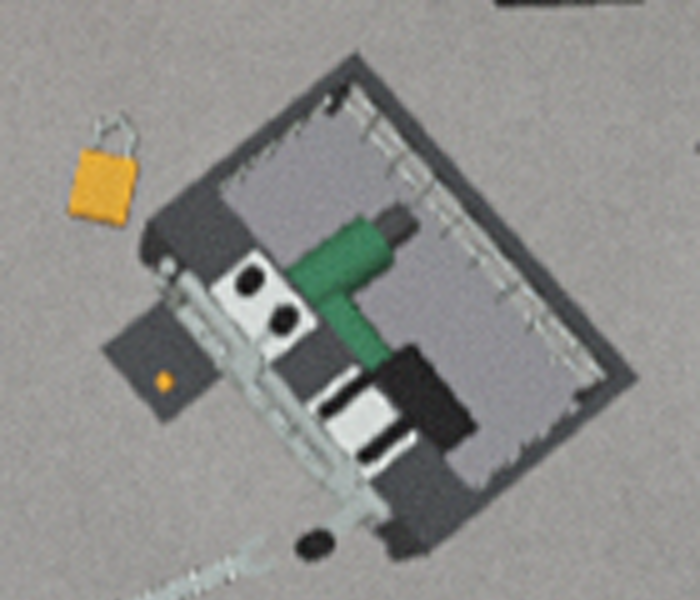

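View pics/scene0c.png

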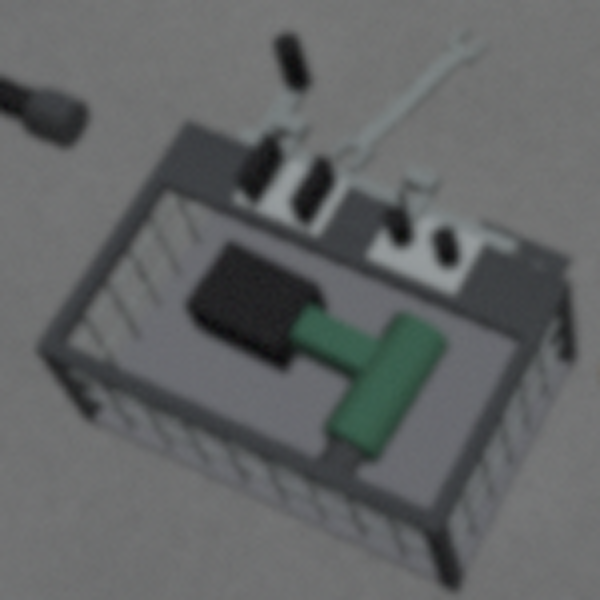

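Top crop: the round catch, nearer the hinge, has heads at (370,166) and (376,174). The flat paddles are at (389,189) and (397,198), and the post top is at (383,219). The 34 mm head spacing, ~103 mm catch spacing and 0.17/0.18 m heights agree with the spec. The tote's y axis is at about 37.6° in the world frame.

```bash
cat >> h.py <<'E'
from station import get_obs
YT=np.radians(37.65);ty=np.array([np.cos(YT),np.sin(YT),0]);tx=np.array([np.sin(YT),-np.cos(YT),0])
CM=np.array([.5895,-.2055,.158]); ROUND=CM+.052*ty; FLAT=CM-.052*ty
def delta(P,yaw,ref=None):
    "tool-axis shift (x,y,z m) and spin (deg) from the present pose to world point P, jaw yaw deg"
    o=get_obs();p,y=(o['ee_pos'],o['eef_rot'][2]) if ref is None else ref
    w=np.asarray(P)-p;c,s=np.cos(y),np.sin(y)
    return np.array([c*w[0]+s*w[1],-w[2],-s*w[0]+c*w[1]]).round(4),round(np.degrees(y)-yaw,1)
E
python3 - <<'E'
from h import *
R=ROUND+.007*ty;R[2]=.25
print(R,delta(R,37.65))
E
```

```text
[ 0.63621366 -0.16946066  0.25      ] (array([-0.1196, -0.026 ,  0.4984]), np.float64(-101.8))
```

```bash
python3 -m handwheel '[{"fingers":1,"x":0,"y":-0.026,"z":0.02,"spin":-6},{"fingers":1,"x":-0.01,"y":-0.026,"z":0.06,"spin":-14},{"fingers":1,"x":-0.02,"y":-0.026,"z":0.10,"spin":-22},{"fingers":1,"x":-0.03,"y":-0.026,"z":0.14,"spin":-30},{"fingers":1,"x":-0.04,"y":-0.026,"z":0.18,"spin":-38},{"fingers":1,"x":-0.05,"y":-0.026,"z":0.22,"spin":-46},{"fingers":1,"x":-0.06,"y":-0.026,"z":0.26,"spin":-54},{"fingers":1,"x":-0.07,"y":-0.026,"z":0.30,"spin":-62},{"fingers":1,"x":-0.08,"y":-0.026,"z":0.33,"spin":-70},{"fingers":1,"x":-0.09,"y":-0.026,"z":0.36,"spin":-76}]' 25
python3 - <<'E'
from h import *
R=ROUND+.007*ty;R[2]=.23
print(R,delta(R,37.65))
E
```

```text
time_s: 1.1
ee_pos: [0.5256, -0.2553, 0.25]
eef_rot: [-1.57, 0.001, 0.214]
force: [0.1, -0.5, -0.4]
grip_width: 0.0937
[ 0.63621366 -0.16946066  0.23      ] (array([0.1263, 0.02  , 0.0605]), np.float64(-25.4))
```

```bash
python3 -m handwheel '[{"fingers":1,"x":0.02,"y":0,"z":0.01,"spin":-5},{"fingers":1,"x":0.045,"y":0,"z":0.02,"spin":-10},{"fingers":1,"x":0.07,"y":0.005,"z":0.035,"spin":-15},{"fingers":1,"x":0.095,"y":0.01,"z":0.045,"spin":-20},{"fingers":1,"x":0.115,"y":0.015,"z":0.055,"spin":-24},{"fingers":1,"x":0.126,"y":0.02,"z":0.06,"spin":-25.4},{"fingers":1,"x":0.1263,"y":0.02,"z":0.0605,"spin":-25.4},{"fingers":1,"x":0.1263,"y":0.02,"z":0.0605,"spin":-25.4},{"fingers":1,"x":0.1263,"y":0.02,"z":0.0605,"spin":-25.4},{"fingers":1,"x":0.1263,"y":0.02,"z":0.0605,"spin":-25.4}]'
python3 - <<'E'
from h import *
R=ROUND+.007*ty
print(delta(R,37.65))
ims=[]
for n,(x,y) in (("top",(320,120)),("scene",(180,175))):
    p,d=cams.camera(n);np.savez(f"pics/{n}1.npz",p=p,d=d)
    c=np.ascontiguousarray(p[y:y+100,x:x+130]);c=cv2.resize(c,None,fx=3,fy=3,interpolation=cv2.INTER_CUBIC)
    ims.append(c)
cv2.imwrite("pics/c1.png",np.hstack(ims)[:,:,::-1])
E
```

```text
time_s: 2.1
ee_pos: [0.6354, -0.1722, 0.231]
eef_rot: [-1.571, -0.0, 0.649]
force: [0.3, 0.2, 0.8]
grip_width: 0.094
(array([0.0023, 0.073 , 0.0017]), np.float64(-0.5))
```

View pics/c1.png

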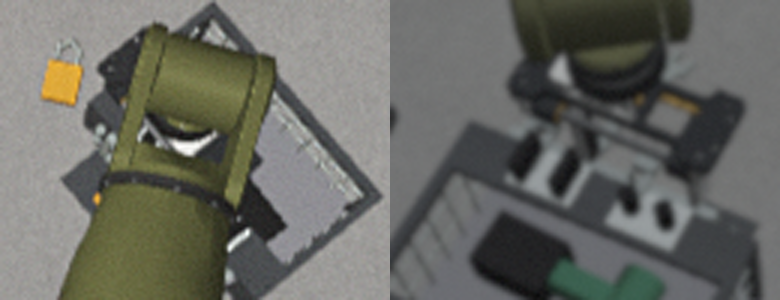

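The scene half shows the fingers above the round catch (tips near crop (580,150) and (700,200)). The top view is blocked by the wrist. I'll check where the fingers should project, then lower.

```bash
python3 - <<'E'
from h import *
o=get_obs();p=o['ee_pos'];y=o['eef_rot'][2];x=np.array([np.cos(y),np.sin(y),0])
for s in(-1,1):
    t=p+s*.047*x;t[2]-=.019;print((proj("scene",t)-[180,175])*3+[390,0])
for r in (ROUND+.018*ty,ROUND-.018*ty,FLAT+.021*ty,FLAT-.021*ty):
    r=r.copy();r[2]=.17;print('head',(proj("scene",r)-[180,175])*3+[390,0], proj("top",r))
E
python3 -m handwheel '[{"fingers":1,"x":0.0023,"y":0.005,"z":0.0017,"spin":-0.5},{"fingers":1,"x":0.0023,"y":0.015,"z":0.0017,"spin":-0.5},{"fingers":1,"x":0.0023,"y":0.03,"z":0.0017,"spin":-0.5},{"fingers":1,"x":0.0023,"y":0.04,"z":0.0017,"spin":-0.5},{"fingers":1,"x":0.0023,"y":0.05,"z":0.0017,"spin":-0.5},{"fingers":1,"x":0.0023,"y":0.06,"z":0.0017,"spin":-0.5},{"fingers":1,"x":0.0023,"y":0.068,"z":0.0017,"spin":-0.5},{"fingers":1,"x":0.0023,"y":0.072,"z":0.0017,"spin":-0.5},{"fingers":1,"x":0.0023,"y":0.072,"z":0.0017,"spin":-0.5},{"fingers":1,"x":0.0023,"y":0.072,"z":0.0017,"spin":-0.5}]' 15
```

```text
[594.16445777 154.23132809]
[691.23650731 195.72935297]
head [661.52997438 200.99323236] [369.47066474 165.42601322]
head [625.31385327 185.70438648] [376.38897081 173.60236767]
head [561.07910589 158.5873148 ] [388.97261187 188.47426094]
head [520.34489784 141.39113227] [397.16739456 198.15921086]
time_s: 3.2
ee_pos: [0.6368, -0.1688, 0.1589]
eef_rot: [-1.571, -0.0, 0.66]
force: [-0.2, 0.2, 1.0]
grip_width: 0.0943
```

```bash
python3 -m handwheel '[{"fingers":0.6,"x":0,"y":0,"z":0,"spin":0},{"fingers":0.4,"x":0,"y":0,"z":0,"spin":0},{"fingers":0.2,"x":0,"y":0,"z":0,"spin":0},{"fingers":0,"x":0,"y":0,"z":0,"spin":0},{"fingers":-0.2,"x":0,"y":0,"z":0,"spin":0},{"fingers":-0.4,"x":0,"y":0,"z":0,"spin":0},{"fingers":-0.4,"x":0,"y":0,"z":0,"spin":0},{"fingers":-0.4,"x":0,"y":0,"z":0,"spin":0},{"fingers":-0.4,"x":0,"y":0,"z":0,"spin":0},{"fingers":-0.4,"x":0,"y":0,"z":0,"spin":0}]' 25
```

```text
time_s: 4.2
ee_pos: [0.6364, -0.169, 0.1586]
eef_rot: [-1.571, 0.001, 0.659]
force: [-4.3, -2.8, 3.1]
grip_width: 0.0389
```

Width is 38.9 mm, so the round catch is fully squeezed. Next: open, lift, and move 104 mm along to the flat catch.

```bash
python3 -m handwheel '[{"fingers":1,"x":0,"y":0,"z":0,"spin":0},{"fingers":1,"x":0,"y":0,"z":0,"spin":0},{"fingers":1,"x":0,"y":0,"z":0,"spin":0},{"fingers":1,"x":0,"y":-0.01,"z":0,"spin":0},{"fingers":1,"x":0,"y":-0.03,"z":0,"spin":0},{"fingers":1,"x":0,"y":-0.055,"z":0,"spin":0},{"fingers":1,"x":-0.01,"y":-0.06,"z":0,"spin":0},{"fingers":1,"x":-0.035,"y":-0.06,"z":0,"spin":0},{"fingers":1,"x":-0.07,"y":-0.06,"z":0,"spin":0},{"fingers":1,"x":-0.1,"y":-0.06,"z":0,"spin":0}]'
python3 - <<'E'
from h import *
print(delta(FLAT+.007*ty,37.65))
p,d=cams.camera("scene");np.savez("pics/scene2.npz",p=p,d=d)
W=cloud("scene",p,d);y,x,h,w=215,210,45,80
s=W[y:y+h,x:x+w];m=((s[...,2]>.15)&(s[...,2]<.175)&(p[y:y+h,x:x+w].max(-1)<70)).astype(np.uint8)
k,l,st,c=cv2.connectedComponentsWithStats(m)
for i in range(1,k):
    if st[i,4]>10: q=np.median(s[l==i],0);print(c[i]+[x,y],st[i,4],q.round(4),((q-CM)@ty).round(4))
E
```

```text
time_s: 5.2
ee_pos: [0.5559, -0.2308, 0.2179]
eef_rot: [-1.57, 0.0, 0.66]
force: [-0.3, -0.8, -0.1]
grip_width: 0.0941
(array([-0.0029,  0.0599, -0.0005]), np.float64(0.1))
[224.18478261 226.        ] 92 [ 0.5407 -0.2529  0.1672] -0.0676
[237.85714286 231.75324675] 77 [ 0.5734 -0.2267  0.1655] -0.0257
[267.46666667 244.56      ] 75 [ 0.6451 -0.1728  0.1679] 0.064
```

The round heads now read as one blob, so the catch is closed. Now the flat catch.

```bash
python3 -m handwheel '[{"fingers":1,"x":-0.003,"y":0,"z":0,"spin":0},{"fingers":1,"x":-0.003,"y":0.01,"z":0,"spin":0},{"fingers":1,"x":-0.003,"y":0.02,"z":0,"spin":0},{"fingers":1,"x":-0.003,"y":0.03,"z":0,"spin":0},{"fingers":1,"x":-0.003,"y":0.04,"z":0,"spin":0},{"fingers":1,"x":-0.003,"y":0.05,"z":0,"spin":0},{"fingers":1,"x":-0.003,"y":0.056,"z":0,"spin":0},{"fingers":1,"x":-0.003,"y":0.06,"z":0,"spin":0},{"fingers":1,"x":-0.003,"y":0.06,"z":0,"spin":0},{"fingers":0.6,"x":-0.003,"y":0.06,"z":0,"spin":0}]'
python3 -m handwheel '[{"fingers":0.6,"x":0,"y":0,"z":0,"spin":0},{"fingers":0.4,"x":0,"y":0,"z":0,"spin":0},{"fingers":0.2,"x":0,"y":0,"z":0,"spin":0},{"fingers":0,"x":0,"y":0,"z":0,"spin":0},{"fingers":-0.2,"x":0,"y":0,"z":0,"spin":0},{"fingers":-0.4,"x":0,"y":0,"z":0,"spin":0},{"fingers":-0.4,"x":0,"y":0,"z":0,"spin":0},{"fingers":-0.4,"x":0,"y":0,"z":0,"spin":0},{"fingers":-0.4,"x":0,"y":0,"z":0,"spin":0},{"fingers":-0.4,"x":0,"y":0,"z":0,"spin":0}]' 25
```

```text
time_s: 6.25
ee_pos: [0.5554, -0.2319, 0.1588]
eef_rot: [-1.571, -0.0, 0.659]
force: [0.2, 1.4, -0.7]
grip_width: 0.0893
time_s: 7.25
ee_pos: [0.5543, -0.2327, 0.1587]
eef_rot: [-1.571, 0.002, 0.659]
force: [-9.0, -4.2, 4.2]
grip_width: 0.0395
```

Both catches read about 39 mm wide, so both are closed. Next: open, lift, and move over the post.

```bash
python3 -m handwheel '[{"fingers":1,"x":0,"y":0,"z":0,"spin":0},{"fingers":1,"x":0,"y":0,"z":0,"spin":0},{"fingers":1,"x":0,"y":0,"z":0,"spin":0},{"fingers":1,"x":0,"y":-0.02,"z":0,"spin":0},{"fingers":1,"x":0,"y":-0.06,"z":0,"spin":0},{"fingers":1,"x":0,"y":-0.075,"z":0.01,"spin":-6},{"fingers":1,"x":-0.01,"y":-0.075,"z":0.03,"spin":-14},{"fingers":1,"x":-0.03,"y":-0.075,"z":0.05,"spin":-22},{"fingers":1,"x":-0.05,"y":-0.075,"z":0.08,"spin":-30},{"fingers":1,"x":-0.05,"y":-0.075,"z":0.08,"spin":-38}]'
python3 - <<'E'
from h import *
CMb=CM.copy()
O=np.array([.5755,-.1885,0.]);print("post pred",O-.06*tx-.095*ty)
ims=[]
for n,(x,y) in (("top",(320,120)),("scene",(180,160))):
    p,d=cams.camera(n);np.savez(f"pics/{n}3.npz",p=p,d=d)
    ims.append(cv2.resize(p[y:y+100,x:x+130],None,fx=3,fy=3,interpolation=cv2.INTER_CUBIC))
cv2.imwrite("pics/c3.png",np.hstack(ims)[:,:,::-1])
print(delta([.4645,-.199,.16],80))
for q in [(.4645,-.199,.18),(.4645,-.199,.135)]:print(proj("scene",q),(proj("scene",q)-[180,160])*3+[390,0])
E
```

```text
time_s: 8.25
ee_pos: [0.4642, -0.1982, 0.2336]
eef_rot: [-1.57, -0.0, 1.328]
force: [0.3, 0.3, 0.5]
grip_width: 0.094
post pred [ 0.46363292 -0.19902404  0.        ]
(array([-0.0004,  0.074 ,  0.002 ]), np.float64(-4.1))
[231.12618057 193.90904317] [543.37854171 101.72712952]
[233.78386461 202.33599177] [551.35159384 127.00797532]
```

View pics/c3.png

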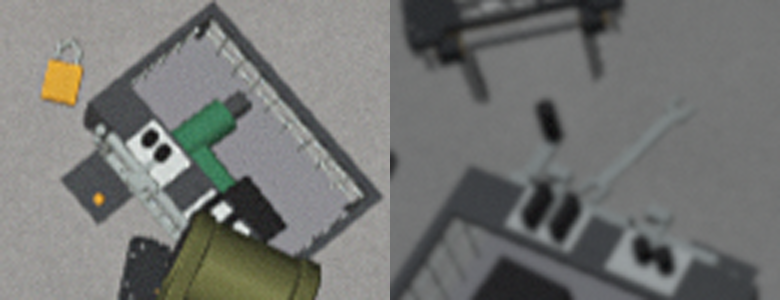

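Both pairs of heads are closed: round at crop (655,257), flat at (552,212). The post at (547,120) matches the prediction, midway between the fingers. Descend and grip.

```bash
python3 -m handwheel '[{"fingers":1,"x":0,"y":0.005,"z":0.002,"spin":-2},{"fingers":1,"x":0,"y":0.015,"z":0.002,"spin":-4},{"fingers":1,"x":0,"y":0.03,"z":0.002,"spin":-4},{"fingers":1,"x":0,"y":0.045,"z":0.002,"spin":-4},{"fingers":1,"x":0,"y":0.06,"z":0.002,"spin":-4},{"fingers":1,"x":0,"y":0.07,"z":0.002,"spin":-4},{"fingers":1,"x":0,"y":0.074,"z":0.002,"spin":-4},{"fingers":1,"x":0,"y":0.074,"z":0.002,"spin":-4},{"fingers":0.3,"x":0,"y":0.074,"z":0.002,"spin":-4},{"fingers":0,"x":0,"y":0.074,"z":0.002,"spin":-4}]'
python3 -m handwheel '[{"fingers":-0.3,"x":0,"y":0,"z":0,"spin":0},{"fingers":-0.5,"x":0,"y":0,"z":0,"spin":0},{"fingers":-0.8,"x":0,"y":0,"z":0,"spin":0},{"fingers":-0.8,"x":0,"y":0,"z":0,"spin":0},{"fingers":-0.8,"x":0,"y":0,"z":0,"spin":0},{"fingers":-0.8,"x":0,"y":0,"z":0,"spin":0},{"fingers":-0.8,"x":0,"y":0,"z":0,"spin":0},{"fingers":-0.8,"x":0,"y":0,"z":0,"spin":0},{"fingers":-0.8,"x":0,"y":0,"z":0,"spin":0},{"fingers":-0.8,"x":0,"y":0,"z":0,"spin":0}]' 30
python3 - <<'E'
from h import *
O=np.array([.5755,-.1885,0.]);H=O-.006*tx+.105*ty
o=get_obs();p=o['ee_pos'];y0=o['eef_rot'][2]
print("H",H,"radius",np.linalg.norm((H-p)[:2]), "angle in tote deg", np.degrees(np.arctan2((p-H)@ty,(p-H)@tx)))
r=(p-H)*[1,1,0]
for t in np.arange(0,1.58,.0785*1):
    c,s=np.cos(-t),np.sin(-t);q=H+np.array([c*r[0]-s*r[1],s*r[0]+c*r[1],p[2]])
    print(round(t,3),q.round(4)[:2],delta(q,80-np.degrees(t)*57/90,(p,y0)))
E
```

```text
time_s: 9.35
ee_pos: [0.465, -0.1989, 0.1601]
eef_rot: [-1.572, 0.0, 1.392]
force: [-0.2, 0.2, -0.3]
grip_width: 0.0815
time_s: 10.35
ee_pos: [0.4647, -0.1988, 0.1594]
eef_rot: [-1.571, 0.0, 1.392]
force: [-1.0, -0.6, 0.3]
grip_width: 0.0193
H [ 0.65496946 -0.11961164  0.        ] radius 0.20610651725614273 angle in tote deg -105.05844631809889
0.0 [ 0.4647 -0.1988] (array([ 0., -0.,  0.]), np.float64(-0.2))
0.078 [ 0.4591 -0.1836] (array([ 0.0139, -0.    ,  0.0082]), np.float64(2.6))
0.157 [ 0.4546 -0.1681] (array([ 0.0285, -0.    ,  0.0153]), np.float64(5.5))
0.236 [ 0.4515 -0.1522] (array([ 0.0435, -0.    ,  0.0213]), np.float64(8.3))
0.314 [ 0.4495 -0.1361] (array([ 0.059, -0.   ,  0.026]), np.float64(11.2))
0.392 [ 0.4489 -0.12  ] (array([ 0.0748, -0.    ,  0.0295]), np.float64(14.0))
0.471 [ 0.4495 -0.1038] (array([ 0.0908, -0.    ,  0.0318]), np.float64(16.9))
0.55 [ 0.4513 -0.0878] (array([ 0.1069, -0.    ,  0.0328]), np.float64(19.7))
0.628 [ 0.4545 -0.0719] (array([ 0.1231, -0.    ,  0.0326]), np.float64(22.6))
0.706 [ 0.4588 -0.0563] (array([ 0.1392, -0.    ,  0.031 ]), np
[... 166 characters left out ...]
(31.1))
0.942 [ 0.479  -0.0123] (array([ 0.1861, -0.    ,  0.019 ]), np.float64(34.0))
1.02 [0.488  0.0012] (array([ 0.2009, -0.    ,  0.0125]), np.float64(36.8))
1.099 [0.498  0.0139] (array([ 0.2152, -0.    ,  0.005 ]), np.float64(39.7))
1.178 [0.5089 0.0258] (array([ 0.2289, -0.    , -0.0037]), np.float64(42.5))
1.256 [0.5208 0.0368] (array([ 0.2418, -0.    , -0.0134]), np.float64(45.4))
1.334 [0.5334 0.0469] (array([ 0.2539, -0.    , -0.0241]), np.float64(48.2))
1.413 [0.5469 0.0559] (array([ 0.2652, -0.    , -0.0357]), np.float64(51.1))
1.492 [0.561  0.0638] (array([ 0.2755, -0.    , -0.0482]), np.float64(53.9))
1.57 [0.5756 0.0706] (array([ 0.2848, -0.    , -0.0614]), np.float64(56.8))
```

Gripped: width 19.3 mm, and the radius of 206 mm at -105° matches the spec. Start the swing gently.

```bash
python3 -m handwheel '[{"fingers":-0.8,"x":0.006,"y":0,"z":0.004,"spin":1},{"fingers":-0.8,"x":0.014,"y":0,"z":0.008,"spin":2.6},{"fingers":-0.8,"x":0.021,"y":0,"z":0.012,"spin":4},{"fingers":-0.8,"x":0.0285,"y":0,"z":0.0153,"spin":5.5},{"fingers":-0.8,"x":0.036,"y":0,"z":0.0185,"spin":7},{"fingers":-0.8,"x":0.0435,"y":0,"z":0.0213,"spin":8.3},{"fingers":-0.8,"x":0.051,"y":0,"z":0.024,"spin":9.8},{"fingers":-0.8,"x":0.059,"y":0,"z":0.026,"spin":11.2},{"fingers":-0.8,"x":0.067,"y":0,"z":0.028,"spin":12.6},{"fingers":-0.8,"x":0.0748,"y":0,"z":0.0295,"spin":14}]'
cat > arc.py <<'E'
from h import *
O=np.array([.5755,-.1885,0.]);H=O-.006*tx+.105*ty
o=get_obs();p=o['ee_pos'];y0=o['eef_rot'][2];f=o['force']
a0=np.arctan2((p-H)@ty,(p-H)@tx);th=np.radians(-105.06)-a0;rr=np.linalg.norm((p-H)[:2])
print("theta",th,"r",rr,"yaw",np.degrees(y0),"F",f.round(1),"w",o['grip_width'])
u=(p-H)*[1,1,0]/rr;print("radial F",f@u)
R=.2061
for t in np.arange(th,1.585,.0785):
    k=th-t;c,s=np.cos(k),np.sin(k);q=H+R*np.array([c*u[0]-s*u[1],s*u[0]+c*u[1],0]);q[2]=.1594
    print(round(t,3),*delta(q,80-np.degrees(t)*57/90,(p,y0)))
E
python3 arc.py
```

```text
time_s: 11.35
ee_pos: [0.4487, -0.1193, 0.1594]
eef_rot: [-1.571, 0.0, 1.146]
force: [2.2, -1.7, -0.6]
grip_width: 0.0197
theta 0.3959500377385399 r 0.2062304900867541 yaw 65.66741899675131 F [ 2.2 -1.7 -0.6] w 0.019710463601529508
radial F -2.2005917245812
0.396 [ 0.0001 -0.     -0.0001] 0.0
0.474 [ 0.0151 -0.      0.0059] 2.9
0.553 [ 0.0305 -0.      0.0108] 5.7
0.631 [ 0.0462 -0.      0.0144] 8.6
0.71 [ 0.0622 -0.      0.0168] 11.4
0.788 [ 0.0784 -0.      0.018 ] 14.3
0.867 [ 0.0945 -0.      0.0178] 17.1
0.945 [ 0.1107 -0.      0.0164] 20.0
1.024 [ 0.1266 -0.      0.0137] 22.8
1.102 [ 0.1423 -0.      0.0098] 25.7
1.181 [ 0.1576 -0.      0.0047] 28.5
1.259 [ 0.1725 -0.     -0.0016] 31.4
1.338 [ 0.1869 -0.     -0.0091] 34.2
1.416 [ 0.2006 -0.     -0.0177] 37.1
1.495 [ 0.2136 -0.     -0.0273] 39.9
1.573 [ 0.2258 -0.     -0.0379] 42.8
```

Gate follows with small forces. Now over the detent.

```bash
python3 -m handwheel '[{"fingers":-0.8,"x":0.0075,"y":0,"z":0.003,"spin":1.4},{"fingers":-0.8,"x":0.0151,"y":0,"z":0.0059,"spin":2.9},{"fingers":-0.8,"x":0.0228,"y":0,"z":0.0085,"spin":4.3},{"fingers":-0.8,"x":0.0305,"y":0,"z":0.0108,"spin":5.7},{"fingers":-0.8,"x":0.0383,"y":0,"z":0.0127,"spin":7.1},{"fingers":-0.8,"x":0.0462,"y":0,"z":0.0144,"spin":8.6},{"fingers":-0.8,"x":0.0542,"y":0,"z":0.0157,"spin":10},{"fingers":-0.8,"x":0.0622,"y":0,"z":0.0168,"spin":11.4},{"fingers":-0.8,"x":0.0703,"y":0,"z":0.0175,"spin":12.9},{"fingers":-0.8,"x":0.0784,"y":0,"z":0.018,"spin":14.3}]'
python3 arc.py
```

```text
time_s: 12.35
ee_pos: [0.4639, -0.0403, 0.1594]
eef_rot: [-1.569, 0.001, 0.896]
force: [-5.6, 0.3, 3.1]
grip_width: 0.0193
theta 0.7876024546094111 r 0.20688227264914064 yaw 51.36071458987699 F [-5.6  0.3  3.1] w 0.019301196712669364
radial F 5.240289684514584
0.788 [ 0.0002 -0.     -0.0008] -0.1
0.866 [ 0.0159 -0.      0.0031] 2.8
0.945 [ 0.0319 -0.      0.0058] 5.6
1.023 [ 0.048  -0.      0.0071] 8.5
1.102 [ 0.0642 -0.      0.0072] 11.3
1.18 [ 0.0803 -0.      0.0061] 14.2
1.259 [ 0.0963 -0.      0.0036] 17.0
1.337 [ 0.112 -0.    -0.   ] 19.9
1.416 [ 0.1275 -0.     -0.0049] 22.7
1.494 [ 0.1424 -0.     -0.011 ] 25.6
1.573 [ 0.1569 -0.     -0.0183] 28.4
```

```bash
python3 -m handwheel '[{"fingers":-0.8,"x":0.008,"y":0,"z":0.0025,"spin":1.4},{"fingers":-0.8,"x":0.0159,"y":0,"z":0.004,"spin":2.8},{"fingers":-0.8,"x":0.0239,"y":0,"z":0.0055,"spin":4.2},{"fingers":-0.8,"x":0.032,"y":0,"z":0.0068,"spin":5.6},{"fingers":-0.8,"x":0.04,"y":0,"z":0.0076,"spin":7},{"fingers":-0.8,"x":0.0481,"y":0,"z":0.008,"spin":8.5},{"fingers":-0.8,"x":0.0562,"y":0,"z":0.0082,"spin":9.9},{"fingers":-0.8,"x":0.0643,"y":0,"z":0.0082,"spin":11.3},{"fingers":-0.8,"x":0.0724,"y":0,"z":0.0077,"spin":12.7},{"fingers":-0.8,"x":0.0804,"y":0,"z":0.007,"spin":14.2}]'
python3 arc.py
```

```text
time_s: 13.35
ee_pos: [0.5079, 0.0277, 0.1593]
eef_rot: [-1.567, 0.002, 0.649]
force: [-11.3, 6.5, 5.3]
grip_width: 0.0196
theta 1.1806753421064524 r 0.20815980542986467 yaw 37.17378930782408 F [-11.3   6.5   5.3] w 0.019613968351535983
radial F 12.561973136825369
1.181 [ 0.0003 -0.0001 -0.002 ] 0.0
1.259 [ 0.0164 -0.0001 -0.0005] 2.9
1.338 [ 0.0326 -0.0001 -0.0002] 5.7
1.416 [ 0.0487 -0.0001 -0.0012] 8.6
1.495 [ 0.0647 -0.0001 -0.0034] 11.4
1.573 [ 0.0805 -0.0001 -0.0069] 14.3
```

```bash
python3 -m handwheel '[{"fingers":-0.8,"x":0.004,"y":0,"z":0.0015,"spin":0.7},{"fingers":-0.8,"x":0.012,"y":0,"z":0.0025,"spin":2},{"fingers":-0.8,"x":0.02,"y":0,"z":0.0033,"spin":3.4},{"fingers":-0.8,"x":0.028,"y":0,"z":0.0038,"spin":4.8},{"fingers":-0.8,"x":0.036,"y":0,"z":0.0038,"spin":6.2},{"fingers":-0.8,"x":0.044,"y":0,"z":0.0034,"spin":7.6},{"fingers":-0.8,"x":0.052,"y":0,"z":0.0027,"spin":9},{"fingers":-0.8,"x":0.06,"y":0,"z":0.0016,"spin":10.4},{"fingers":-0.8,"x":0.066,"y":0,"z":0.0005,"spin":11.6},{"fingers":-0.8,"x":0.07,"y":0,"z":-0.0005,"spin":12.4}]'
python3 arc.py
```

```text
time_s: 14.35
ee_pos: [0.5645, 0.0696, 0.1594]
eef_rot: [-1.569, 0.001, 0.433]
force: [-7.0, 5.6, 4.0]
grip_width: 0.0197
theta -4.763963302582437 r 0.2097346757025141 yaw 24.790736783691987 F [-7.   5.6  4. ] w 0.01969694796015037
radial F 8.049136522035004
-4.764 [ 0.     -0.     -0.0036] -228.1
-4.685 [ 0.0162 -0.     -0.0041] -225.2
-4.607 [ 0.0323 -0.     -0.0057] -222.4
-4.528 [ 0.0482 -0.     -0.0087] -219.5
-4.45 [ 0.0638 -0.     -0.0129] -216.7
-4.371 [ 0.0791 -0.     -0.0183] -213.8
-4.293 [ 0.0939 -0.     -0.0248] -211.0
-4.214 [ 0.1081 -0.     -0.0326] -208.1
-4.136 [ 0.1216 -0.     -0.0414] -205.3
-4.057 [ 0.1345 -0.     -0.0512] -202.4
-3.979 [ 0.1465 -0.     -0.062 ] -199.6
-3.9 [ 0.1576 -0.     -0.0737] -196.7
-3.822 [ 0.1678 -0.     -0.0863] -193.9
-3.743 [ 0.177  -0.     -0.0996] -191.0
-3.665 [ 0.1851 -0.     -0.1136] -188.2
-3.586 [ 0.1921 -0.     -0.1282] -185.4
-3.508 [ 0.1979 -0.     -0.1433] -182.5
-3.429 [ 0.2025 -0.     -0.1588] -179.7
-3.351 [ 0.2059 -0.     -0.1747] -176.8
-3.272 [ 0.208  -0.     -0.1907] -174.0
-3.194 [ 0.2088 -0.     -0.2068] -171.1
-3.1
[... 1626 characters left out ...]
-0.     -0.1807] -51.5
0.182 [-0.1984 -0.     -0.1648] -48.6
0.26 [-0.1942 -0.     -0.1491] -45.8
0.339 [-0.1889 -0.     -0.1339] -42.9
0.417 [-0.1823 -0.     -0.1191] -40.1
0.496 [-0.1747 -0.     -0.1048] -37.2
0.574 [-0.1659 -0.     -0.0912] -34.4
0.653 [-0.1561 -0.     -0.0784] -31.5
0.731 [-0.1453 -0.     -0.0663] -28.7
0.81 [-0.1336 -0.     -0.0552] -25.8
0.888 [-0.121  -0.     -0.0449] -23.0
0.967 [-0.1077 -0.     -0.0357] -20.1
1.045 [-0.0938 -0.     -0.0276] -17.3
1.124 [-0.0792 -0.     -0.0206] -14.4
1.202 [-0.0641 -0.     -0.0148] -11.6
1.281 [-0.0486 -0.     -0.0101] -8.7
1.359 [-0.0328 -0.     -0.0067] -5.9
1.438 [-0.0168 -0.     -0.0045] -3.0
1.516 [-0.0006 -0.     -0.0036] -0.2
```

θ ≈ 1.52. Add a little more, easing the outward pull.

```bash
sed -i 's/th=np.radians(-105.06)-a0/th=(np.radians(-105.06)-a0)%(2*np.pi)/' arc.py
python3 -m handwheel '[{"fingers":-0.8,"x":0.002,"y":0,"z":0.0005,"spin":0.3},{"fingers":-0.8,"x":0.004,"y":0,"z":0.001,"spin":0.6},{"fingers":-0.8,"x":0.006,"y":0,"z":0.001,"spin":1},{"fingers":-0.8,"x":0.007,"y":0,"z":0.001,"spin":1.2},{"fingers":-0.8,"x":0.008,"y":0,"z":0.001,"spin":1.5},{"fingers":-0.8,"x":0.008,"y":0,"z":0.001,"spin":1.5},{"fingers":-0.8,"x":0.008,"y":0,"z":0.001,"spin":1.5},{"fingers":-0.8,"x":0.008,"y":0,"z":0.001,"spin":1.5},{"fingers":-0.8,"x":0.008,"y":0,"z":0.001,"spin":1.5},{"fingers":-0.8,"x":0.008,"y":0,"z":0.001,"spin":1.5}]'
python3 arc.py
python3 - <<'E'
from h import *
ims=[]
for n,(x,y) in (("top",(280,110)),("scene",(170,140))):
    p,d=cams.camera(n);np.savez(f"pics/{n}4.npz",p=p,d=d)
    ims.append(cv2.resize(p[y:y+160,x:x+130],None,fx=3,fy=3,interpolation=cv2.INTER_CUBIC))
cv2.imwrite("pics/c4.png",np.hstack(ims)[:,:,::-1])
E
```

```text
time_s: 15.35
ee_pos: [0.5716, 0.0732, 0.1594]
eef_rot: [-1.57, 0.001, 0.408]
force: [-5.3, 3.5, 2.6]
grip_width: 0.0194
theta 1.5570622722695067 r 0.2100215727456499 yaw 23.354407903091538 F [-5.3  3.5  2.6] w 0.019388717055393637
radial F 5.285296983954359
1.557 [ 0.      0.     -0.0039] -0.1
```

View pics/c4.png

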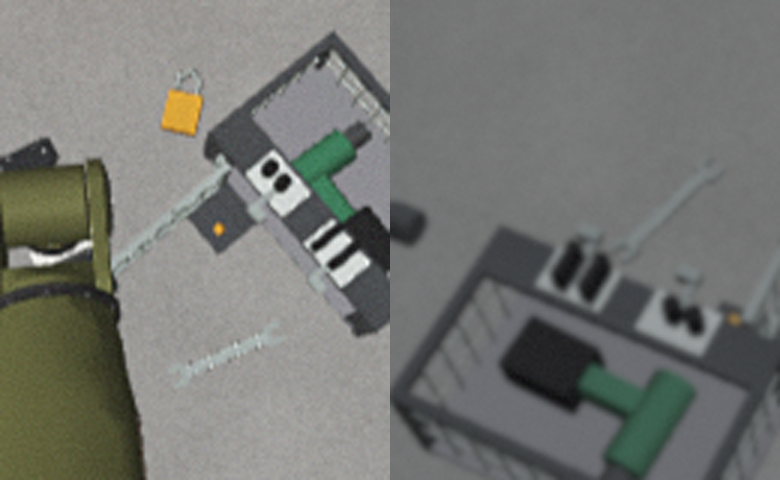

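The gate stands square to the front: hinge at crop (225,165), gate running to (115,268). Both catches are closed, and the spanner, padlock and drill haven't moved. Hold one second, check, then hand in.

```bash
python3 -m handwheel '[{"fingers":-0.8,"x":0,"y":0,"z":0.0005,"spin":0},{"fingers":-0.8,"x":0,"y":0,"z":0.0005,"spin":0},{"fingers":-0.8,"x":0,"y":0,"z":0.0005,"spin":0},{"fingers":-0.8,"x":0,"y":0,"z":0.0005,"spin":0},{"fingers":-0.8,"x":0,"y":0,"z":0.0005,"spin":0},{"fingers":-0.8,"x":0,"y":0,"z":0.0005,"spin":0},{"fingers":-0.8,"x":0,"y":0,"z":0.0005,"spin":0},{"fingers":-0.8,"x":0,"y":0,"z":0.0005,"spin":0},{"fingers":-0.8,"x":0,"y":0,"z":0.0005,"spin":0},{"fingers":-0.8,"x":0,"y":0,"z":0.0005,"spin":0}]'
python3 - <<'E'
from station import get_obs,workorder
o=get_obs();print(o['grip_width'],abs(o['joint_vel']).max(),o['ee_pos'])
if .017<o['grip_width']<.022: print(workorder.hand_in())
E
```

```text
time_s: 16.45
ee_pos: [0.5717, 0.0733, 0.1594]
eef_rot: [-1.57, 0.0, 0.408]
force: [-4.3, 2.9, 1.8]
grip_width: 0.0196
0.01956150835669242 0.0013539777616968782 [0.5717164  0.07329757 0.15941678]
the job is handed in; nothing more can be done
None
```

The gate is wide open and still held by its post. I squeezed the round-headed catch first, then the flat-headed one, pulled the gate over its stiff point, and handed in at 16.45 s.

- **Catches:** each closed to about 39 mm over its outer faces, where fully squeezed is 40 mm. The camera images showed both pairs of heads closed.
- **Gate:** about 1.56 rad by my hinge estimate, and square to the tote's front in the top view.
- **Grip at hand-in:** opening 19.6 mm on the 20 mm post, about 5 N on the tool, and the arm at rest.
- **Tools:** the padlock, spanner and drill looked unmoved in the last image. I did not recheck the hammer, screwdriver, tape measure and torch; the arm never went down near them.

**One disagreement:** at the end the grip point read 210 mm from my estimated hinge, against the 207 mm given. My hinge estimate is therefore probably 2–3 mm off. It caused a sideways pull of up to about 13 N during the swing, down to about 5 N by the end.

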